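# Cull the warped plaster strip

### The job

Two cast plaster strips lie on the flat steel plate, and one of them is warped so that one of its ends stands up off the plate. Press that raised end down to the plate and keep it down for a moment to check that the strip rocks, then take the warped strip off and lay it flat in the middle of the shallow wooden tray. Leave the sound, flat strip where it lies on the plate.

Things in the scene. Friction and masses are not known exactly. Their poses are not given: they have to be found in the camera images.
- warped_centre (a point): Mid-length, mid-width point, 7 mm above the underside, of the warped strip: white plaster, 140 x 50 x 14 mm, 0.12 kg, loose at any yaw on a fixed dark steel plate (260 x 360 mm, top 20 mm above the table). Bent up 12 degrees at a crease 10 mm from the middle: 80 mm lie flat, 60 mm slope up, the end 12 mm clear. x points along it to the raised end, y across, z up. Grasp here across the width.
- warped_high_end (a point): Where to press: top face of the warped strip's raised end, 10 mm in from the end, mid-width, 53 mm along +x from warped_centre. It stands 24 mm above the plate, 14 mm when pressed down to it. Under 1 N rocks the strip over its crease, the other end lifting 17 mm; let go, it rocks back. Axes as warped_centre.
- sound_centre (a point): Centre, half-way up (7 mm above the plate), of the sound strip: same plaster, 140 x 50 x 14 mm, but flat, lying fully on the same plate at any yaw, about 180 mm from the warped one. x along its length, y across, z up. To be left alone.
- tray_floor (a point): Centre of the inner floor, 6 mm above the table, of the shallow open plywood reject tray, fixed and empty: outside 180 x 260 mm, walls 6 mm thick, rims 26 mm above the table. x along its short side, y along its long side, z up. It stands across the bench from the plate, left or right of it.
Mind the look-alikes: they are no part of the job. What is shaped like the part that bears warped_centre but yellow is not meant.

How it is judged:
By the outcome, as a careful person would: the job done as asked, in the order asked, and still so for the second after the job is handed in, with the robot touching nothing.
It also fails if it takes over 48 s, if anything falls off the work surface, if the arm or the gripper's body presses on something with over 40 N, if the wrist force passes 120 N, or if a joint passes its speed limit or range.

### The arm

A 7-joint arm with a two-finger parallel gripper is mounted at the origin on the work surface. World frame = base frame: x ahead of the robot, y to its left, z up, the work surface at z = 0. Lengths are in m, angles in rad, forces in N, time in s.
With the tool pointing down it reaches from about 0.425 to 0.825 m from the base axis. Payload 3.6 kg.
Tool frame: the origin (TCP) lies where the fingers leave the gripper's body, on its centre line; the fingertips stand 73 mm ahead of it and the grasp point (between the pads) lies 54 mm ahead of it; x points along the fingers, y is the direction in which the jaws open and shut, and the axes are right-handed (so a half turn about x gives the same grasp; the last joint's range is limited). The gripper opens to 85 mm and grips with 20 to 120 N. Pads are 22 mm wide; open, the fingers measure 114 mm over their backs; the gripper's body (76 mm by 85 mm) begins 54 mm behind the grasp point. The pads swing forward as they close: fully open they stand 13 mm farther back than shut.
Start: joints at [-1.228, 0.615, -0.013, 1.423, 0.008, 1.103, -0.04], TCP at [0.235, 0.606, 0.304] pointing down, gripper open.
Joint ranges: [-3.12, 3.12], [-0.3, 2.06], [-1.34, 1.32], [0.26, 2.42], [-1.36, 4.5], [0.01, 1.98], [-2.84, 2.84]. Speed limits (rad/s): [2.79, 2.79, 3.14, 3.14, 3.14, 3.14, 3.14].

### API

Orientations are given as a unit quaternion [x, y, z, w].
In Python, from station import arm, snapshot, camera_info, ticket gives the robot as it stands. Calls block until the motion is done:
- arm.movep(position, orientation): joint-space move of the TCP to a pose.
- arm.line_to(position, velocity=0.15, ori=None): straight line of the TCP; ori=None keeps the orientation; velocity is the mean speed in m/s.
- arm.move_j(angles): joint-space move.
- arm.move_gripper(opening, effort=None): opening from 0.0 (shut) to 1.0 (fully open); effort is the grip in N (None keeps the last); returns when the fingers have stopped.
- arm.pause(seconds).
- arm.ik(position, orientation): joint angles nearest the present ones, or None.
- snapshot(name): name is "scene" or "top" or "wrist"; returns the picture (480x640x3 uint8, blue, green, red); there is no depth.
- camera_info(name): a dict with "fx", "fy", "cx", "cy" (pixels), "R" (3x3) and "t" (3): a world point X has camera coordinates R X + t; the wrist camera has in their place "T_tool_cam" (4x4, takes a point from camera to tool coordinates, whose origin is the TCP and whose axes are the tool frame's). Camera axes: x right, y down, z forward; pixel columns grow to the right and rows downward; lengths in m; the calibration is good to about 2 mm. A picture is of the moment at which its call begins: read the wrist's pose just before it. camera_info takes no time and is no camera call.
A pose or a line that the arm cannot do raises arm.MotionError and nothing moves.
- ticket.finish_job(): hands the job in, once; it reports no verdict.
Readings, each from a call of its own:
- arm.read_time(): time.
- arm.read_joint_positions(): joint angles.
- arm.read_dq(): joint speeds.
- arm.read_effort(): joint torques, N m.
- arm.read_tool_pos(): TCP position.
- arm.read_eef_rot(): TCP orientation.
- arm.read_ft_force(): force on the tool from outside, world axes, zero at the start.
- arm.read_wrist_torque(): the same for the moment, N m.
- arm.read_opening(): opening from 0.0 (shut) to 1.0 (fully open).
Only numpy, scipy, OpenCV 4.12 (cv2) and the standard library are available. Lean on these libraries where they do the work, as an engineer would, in place of code of your own. Each camera call takes 0.05 s, during which the arm holds its last target. There are 200 camera calls.

## Working session

There is one attempt and no reset: what is moved stays moved. The work goes in short steps, each a Python script; the robot and the scene stay as the last script left them, time stands still between calls to the robot, and variables do not carry over. Pictures are saved under pics/ and viewed, about 8 in all and at most 12, crops included, and the job is handed in when it is done.

```bash
mkdir -p pics; ls; python3 - <<'E'
from station import arm, snapshot, camera_info
import cv2, numpy as np
for n in("top","scene"):
    cv2.imwrite(f"pics/{n}0.png",snapshot(n)); c=camera_info(n); print(n,c)
print(camera_info("wrist")); print(arm.read_eef_rot(),arm.read_time())
E
```

```text
pics
top {'fx': 455.84754817918525, 'fy': 455.84754817918525, 'cx': 316.1213242429719, 'cy': 231.34242748884625, 'R': array([[-0.02466771, -0.99964254, -0.01030984],
       [-0.99438407,  0.02559704, -0.10268944],
       [ 0.10291664,  0.00771883, -0.99466003]]), 't': array([-0.09638954,  0.44319473,  1.19633356])}
scene {'fx': 521.9952254290002, 'fy': 521.9952254290002, 'cx': 324.4165859302897, 'cy': 245.95619643586443, 'R': array([[ 0.08969592,  0.99595863,  0.00458766],
       [ 0.78573153, -0.06793084, -0.61482628],
       [-0.6120299 ,  0.05875207, -0.78864922]]), 't': array([ 0.08947648, -0.30860171,  1.71080376])}
{'fx': 414.0959916991618, 'fy': 414.0959916991618, 'cx': 322.27727233040093, 'cy': 234.30504909715964, 'T_tool_cam': array([[ 5.88544367e-04, -2.63110465e-01,  9.64765535e-01,
        -7.05594238e-02],
       [ 9.99999825e-01,  1.04737837e-04, -5.81474589e-04,
        -1.31564647e-03],
       [ 5.19445941e-05,  9.64765708e-01,  2.63110481e-01,
        -6.69001989e-02],
       [ 0.00000000e+00,  0.00000000e+00,  0.00000000e+00,
         1.00000000e+00]])}
[ 0.12916334  0.69520056 -0.1308034   0.69491258] 0.1
```

View pics/top0.png

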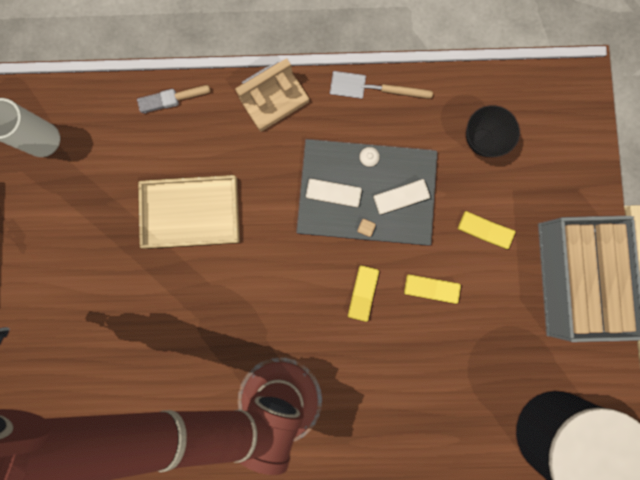

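View pics/scene0.png

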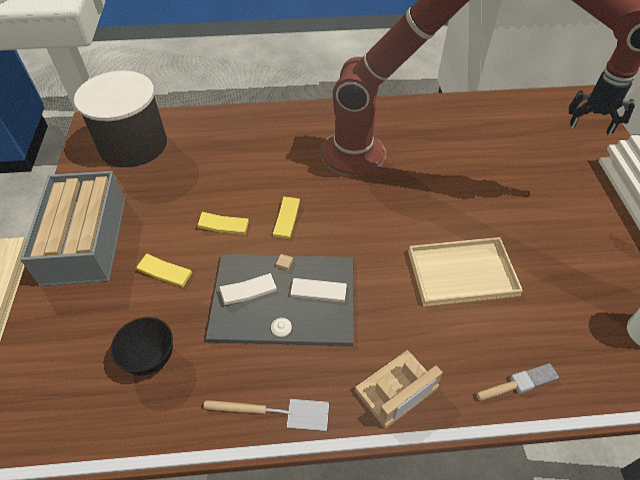

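Top view: tray at (189,212), the plate at (368,192), and white strips at (334,193) and (402,196). The scene view suggests the left strip (248,290) is the bent one. I'll segment and zoom in.

```bash
cat > h.py <<'E'
import cv2, numpy as np
from scipy.spatial.transform import Rotation as Ro
from station import arm, snapshot, camera_info
def cam(n):
    c=camera_info(n); K=np.array([[c["fx"],0,c["cx"]],[0,c["fy"],c["cy"]],[0,0,1]])
    if n=="wrist":
        T=np.eye(4);T[:3,:3]=Ro.from_quat(arm.read_eef_rot()).as_matrix();T[:3,3]=arm.read_tool_pos()
        M=np.linalg.inv(T@c["T_tool_cam"]); return K,M[:3,:3],M[:3,3]
    return K,np.array(c["R"]),np.array(c["t"])
def cast(c,uv,z):
    K,R,t=c; uv=np.atleast_2d(uv).astype(float)
    d=np.c_[uv,np.ones(len(uv))]@np.linalg.inv(K).T@R; o=-R.T@t
    return o+d*((z-o[2])/d[:,2])[:,None]
def proj(c,X):
    K,R,t=c; p=(np.atleast_2d(X)@R.T+t)@K.T; return p[:,:2]/p[:,2:]
def white(im,roi,v=150,s=70):
    h=cv2.cvtColor(im,cv2.COLOR_BGR2HSV); m=((h[...,2]>v)&(h[...,1]<s)).astype(np.uint8)*255
    k=np.zeros_like(m); x0,y0,x1,y1=roi; k[y0:y1,x0:x1]=m[y0:y1,x0:x1]
    return [q for q in cv2.findContours(k,cv2.RETR_EXTERNAL,cv2.CHAIN_APPROX_NONE)[0] if cv2.contourArea(q)>150]
def down(a): # tool x down, jaw axis y at yaw a
    y=np.array([np.cos(a),np.sin(a),0]); x=np.array([0,0,-1.])
    return Ro.from_matrix(np.c_[x,y,np.cross(x,y)]).as_quat()
E
python3 - <<'E'
from h import *
out=[]
for n,roi in(("top",(302,145,436,240)),("scene",(212,258,356,342))):
    im=cv2.imread(f"pics/{n}0.png"); c=cam(n)
    for q in white(im,roi):
        r=cv2.minAreaRect(q); b=cv2.boxPoints(r)
        w=cast(c,b,.034); e=np.linalg.norm(np.diff(w,axis=0),axis=1)[:2]
        d=(w[1]-w[0]) if e[0]>e[1] else w[2]-w[1]
        print(n,np.round(r[0]),cast(c,[r[0]],.034).round(4),e.round(3),"yaw",np.degrees(np.arctan2(d[1],d[0])).round(1),cv2.contourArea(q))
    x0,y0,x1,y1=roi; out.append(cv2.resize(im[y0:y1,x0:x1],None,fx=5,fy=5,interpolation=3)[:420,:700])
im=cv2.imread("pics/top0.png"); h=cv2.cvtColor(im,cv2.COLOR_BGR2HSV)
print(h[212,189],h[180,240])
m=((h[...,1]<140)&(h[...,2]>150)).astype(np.uint8)[160:260,120:260]
q=max(cv2.findContours(m,0,1)[0],key=cv2.contourArea)+[120,160]
r=cv2.minAreaRect(q);print("tray",r,cast(cam("top"),cv2.boxPoints(r),.026).round(3), cast(cam("top"),[r[0]],.026).round(4))
cv2.imwrite("pics/zs.png",np.vstack([cv2.resize(o,(700,int(o.shape[0]*700/o.shape[1])))[:300] if 0 else cv2.resize(o,(480,298)) for o in out]))
E
```

```text
top [401. 196.] [[ 0.5274 -0.3362  0.034 ]] [0.144 0.054] yaw -72.9 1018.5
top [333. 192.] [[ 0.5426 -0.1559  0.034 ]] [0.054 0.144] yaw -102.2 1004.0
top [368. 156.] [[ 0.6381 -0.2535  0.034 ]] [0.051 0.052] yaw 177.8 282.0
scene [281. 327.] [[ 0.6487 -0.2546  0.034 ]] [0.049 0.05 ] yaw -2.9 284.5
scene [318. 289.] [[ 0.5454 -0.1547  0.034 ]] [0.053 0.142] yaw 77.7 865.5
scene [248. 289.] [[ 0.5309 -0.3344  0.034 ]] [0.141 0.064] yaw 103.1 927.0
[ 20  77 233] [ 10 149  89]
tray ((187.29066467285156, 211.2475128173828), (67.62847137451172, 99.54829406738281), 86.49646759033203) [[0.591 0.378 0.026]
 [0.601 0.108 0.026]
 [0.417 0.098 0.026]
 [0.408 0.364 0.026]] [[0.5034 0.237  0.026 ]]
```

View pics/zs.png

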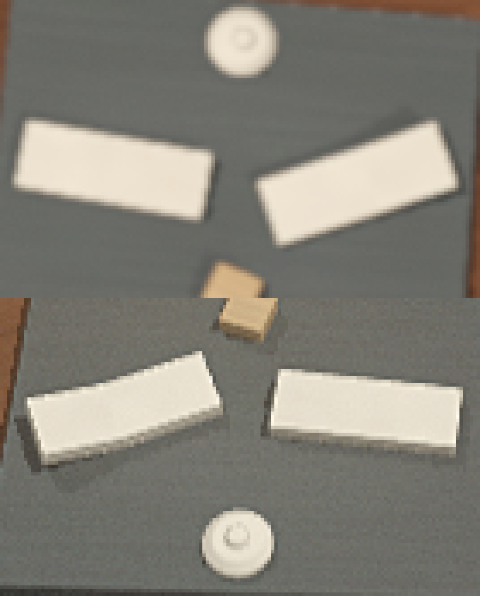

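The strip at about (0.529, -0.336) is bent: the scene crop shows a concave top edge, and there is a shadow under its -y end. I'll confirm this with the wrist camera from above.

```bash
python3 - <<'E'
from h import *
P=[.529,-.335,.25]
best=None
for a in (17.1,197.1):
    j=arm.ik(P,down(np.radians(a))); print(a,None if j is None else np.round(j,2))
    if j is not None and (best is None or abs(j[6])<abs(best[1][6])): best=(a,j)
a=best[0]; print(a); arm.movep(P,down(np.radians(a)))
c=cam("wrist"); im=snapshot("wrist"); cv2.imwrite("pics/w1.png",im); np.save("w1.npy",np.array([*c[0].ravel(),*c[1].ravel(),*c[2]]))
for q in white(im,(0,0,640,480)):
    b=cv2.approxPolyDP(q,.02*cv2.arcLength(q,True),True)[:,0]
    w=cast(c,b,.034); print(b.tolist(),w.round(4).tolist(),cv2.contourArea(q))
print(arm.read_time(),arm.read_ft_force(),arm.read_tool_pos())
E
```

```text
17.1 [ 0.15  0.71  0.67  1.58 -0.49  1.03  1.26]
197.1 [-0.03  0.89  1.13  1.58 -0.84  1.23 -1.58]
17.1
[[515, 122], [487, 129], [469, 159], [475, 182], [497, 195], [526, 187], [543, 159], [537, 135]] [[0.6323, -0.2339, 0.034], [0.6162, -0.2437, 0.034], [0.6123, -0.2657, 0.034], [0.6223, -0.279, 0.034], [0.6406, -0.2829, 0.034], [0.6576, -0.2718, 0.034], [0.6606, -0.2507, 0.034], [0.6499, -0.2373, 0.034]] 4114.5
[[282, 121], [283, 314], [350, 315], [355, 125]] [[0.4835, -0.2793, 0.034], [0.5224, -0.4147, 0.034], [0.5711, -0.4005, 0.034], [0.5308, -0.2674, 0.034]] 13477.0
[[338, 38], [403, 79], [449, 0], [358, 0]] [[0.5036, -0.2199, 0.034], [0.5515, -0.2307, 0.034], [0.5629, -0.1788, 0.034], [0.5089, -0.1955, 0.034]] 5332.0
3.5917 [ 0.28816436 -0.23855568  0.26568368] [ 0.52958768 -0.33418095  0.24992906]
```

View pics/w1.png

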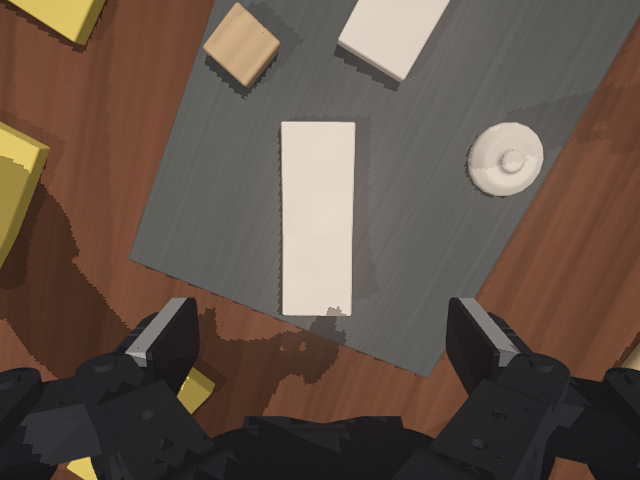

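The strip's -y end casts about 4% wider on the flat plane and has the deeper shadow, so that is the raised end. I'll triangulate once to check the height, then press with the fingers shut, stepping down on force.

```bash
python3 - <<'E'
from h import *
d=np.load("w1.npy"); cw=(d[:9].reshape(3,3),d[9:18].reshape(3,3),d[18:]); ct=cam("top")
W=np.array([[282,121],[283,314],[350,315],[355,125]],float)
q=[q for q in white(cv2.imread("pics/top0.png"),(372,170,436,220))][0]
b=cv2.boxPoints(cv2.minAreaRect(q)); 
def mids(c,b):
    w=cast(c,b,.034); lo=b[w[:,1]<np.mean(w[:,1])].mean(0); hi=b[w[:,1]>=np.mean(w[:,1])].mean(0); return hi,lo
(wf,wh),(tf,th)=mids(cw,W),mids(ct,b)
for u,v in((wf,tf),(wh,th)):
    P=[c[0]@np.c_[c[1],c[2]] for c in(cw,ct)]; X=cv2.triangulatePoints(P[0],P[1],u,v); print("tri",(X[:3]/X[3]).ravel().round(4))
F=cast(cw,wf,.034)[0]; H=cast(cw,wh,.0457)[0]; print("F",F,"H",H,"top:",cast(ct,tf,.034),cast(ct,th,.0457), np.linalg.norm((H-F)[:2]))
x=(H-F)[:2]; x/=np.linalg.norm(x); mid=(F+H)[:2]/2; C=F[:2]*.5+ .5*(H[:2]) +x*(.070-np.linalg.norm((H-F)[:2])/2)
yaw=np.arctan2(x[1],x[0]); print("centre",C,"yaw",np.degrees(yaw))
np.save("est.npy",[*C,yaw])
hp=C+.053*x; o=down(yaw+np.pi/2)
arm.move_gripper(0.0); arm.movep([*hp,.135],o); arm.pause(.2)
f0=arm.read_ft_force()[2]; z=.126; arm.line_to([*hp,z],velocity=.1); log=[]
while z>.098:
    z-=.002; arm.line_to([*hp,z],velocity=.05); f=arm.read_ft_force()[2]-f0
    log.append((round(z,3),round(arm.read_tool_pos()[2],4),round(f,2)))
    if f>5: break
print(log); arm.pause(1.2); print("held F",arm.read_ft_force()[2]-f0,arm.read_tool_pos())
cv2.imwrite("pics/press.png",np.hstack([cv2.resize(snapshot("scene")[240:350,190:370],(540,330))])); print(arm.read_time())
E
```

```text
tri [ 0.5084 -0.2716  0.0138]
tri [ 0.5457 -0.402   0.0464]
F [ 0.50709725 -0.27335292  0.034     ] H [ 0.5451928  -0.40209663  0.0457    ] top: [[ 0.50630148 -0.26753861  0.034     ]] [[ 0.54627769 -0.40227839  0.0457    ]] 0.1342617330853788
centre [ 0.52695912 -0.34047599] yaw -73.5163978031213
[(0.124, np.float64(0.1239), np.float64(0.42)), (0.122, np.float64(0.1218), np.float64(0.53)), (0.12, np.float64(0.1198), np.float64(0.54)), (0.118, np.float64(0.1179), np.float64(0.26)), (0.116, np.float64(0.1159), np.float64(0.08)), (0.114, np.float64(0.1138), np.float64(0.31)), (0.112, np.float64(0.1118), np.float64(0.48)), (0.11, np.float64(0.1098), np.float64(-0.43)), (0.108, np.float64(0.1078), np.float64(0.6)), (0.106, np.float64(0.1068), np.float64(5.71))]
held F 5.412473326542344 [ 0.5421566  -0.39149371  0.10682739]
9.1333
```

View pics/press.png

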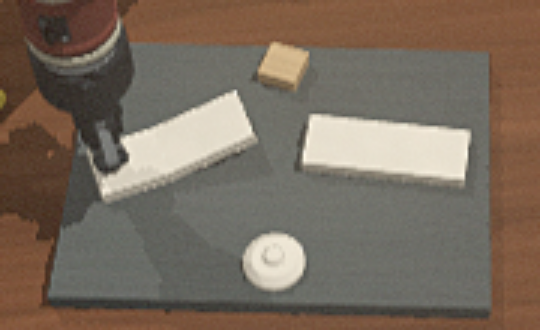

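The press worked: 5.4 N, with the fingertip at z = 0.034, so the end is on the plate. The picture shows the other end lifted at (245,120 of crop). Next I'll hold a bit longer, release, re-measure and grasp.

```bash
python3 - <<'E'
from h import *
C0x,C0y,yaw=np.load("est.npy"); C=np.array([C0x,C0y]); o=down(yaw+np.pi/2)
arm.pause(.6); p=arm.read_tool_pos(); arm.line_to([p[0],p[1],.15],velocity=.1)
arm.move_gripper(.72,30); arm.movep([*(C+[0,.0]),.25],o); arm.pause(.3)
c=cam("wrist"); im=snapshot("wrist"); cv2.imwrite("pics/w2.png",im)
qs=[q for q in white(im,(200,60,440,345)) if cv2.contourArea(q)>9000]
b=cv2.approxPolyDP(qs[0],.03*cv2.arcLength(qs[0],True),True)[:,0].astype(float); print(b.tolist())
if len(b)!=4: b=cv2.boxPoints(cv2.minAreaRect(qs[0]))
s=b[np.argsort(b[:,1])]; F=cast(c,s[:2].mean(0),.034)[0]; H=cast(c,s[2:].mean(0),.0457)[0]
x=(H-F)[:2]; L=np.linalg.norm(x); x/=L; C1=(F+H)[:2]/2+x*(.070-.0679)
y1=np.arctan2(x[1],x[0]); print("C",C1,"L",L,"yaw",np.degrees(y1))
assert np.linalg.norm(C1-C)<.008 and abs(y1-yaw)<.07 and abs(L-.1358)<.006
np.save("est2.npy",[*C1,y1]); o=down(y1+np.pi/2)
arm.movep([*C1,.13],o); arm.pause(.2); f0=np.array(arm.read_ft_force()); z=.096; arm.line_to([*C1,z],velocity=.1); log=[]
while z>.078:
    z-=.0015; arm.line_to([*C1,z],velocity=.04); f=arm.read_ft_force()[2]-f0[2]; log.append((round(z,4),round(float(f),1)))
    if f>3: break
print(log, arm.read_tool_pos(),arm.read_time())
cv2.imwrite("pics/w3.png",snapshot("wrist"))
E
```

```text
[[290.0, 113.0], [291.0, 308.0], [358.0, 309.0], [362.0, 116.0]]
C [ 0.52672993 -0.33964318] L 0.1343598467659404 yaw -73.9179092723686
[(0.0945, 0.5), (0.093, 1.5), (0.0915, 0.9), (0.09, 1.2), (0.0885, 1.1), (0.087, 3.1)] [ 0.52689065 -0.33985653  0.08735174] 14.55
```

View pics/w3.png

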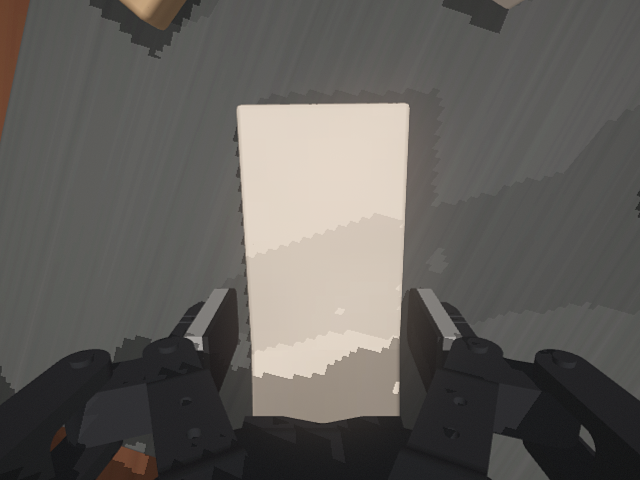

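Fingers straddle the strip and touch the plate at TCP 0.087. I'll raise 4 mm and close, then lift, and refine the tray centre from both cameras.

```bash
python3 - <<'E'
from h import *
C=np.load("est2.npy"); p=arm.read_tool_pos()
arm.line_to([p[0],p[1],.0912],velocity=.05); arm.move_gripper(0.0,30); f=np.array(arm.read_ft_force()); g=arm.read_tool_pos()
print("open",arm.read_opening(),"F",f.round(1),"z",g)
arm.line_to([g[0],g[1],.20],velocity=.12); arm.pause(.2); print("open",arm.read_opening(),arm.read_ft_force(),arm.read_time())
for n,(x0,y0,x1,y1) in(("top",(120,160,260,260)),("scene",(395,225,535,315))):
    im=cv2.imread(f"pics/{n}0.png"); h=cv2.cvtColor(im,cv2.COLOR_BGR2HSV)
    m=((h[...,1]<140)&(h[...,2]>150)).astype(np.uint8)[y0:y1,x0:x1]
    q=max(cv2.findContours(m,0,1)[0],key=cv2.contourArea)+[x0,y0]
    b=cv2.approxPolyDP(cv2.convexHull(q),6,True)[:,0]; c=cam(n)
    w=cast(c,b,.026); r=cv2.minAreaRect(w[:,:2].astype(np.float32)*1000); print(n,b.tolist(),w[:,:2].round(3).tolist(),np.round(r[0]),np.round(r[1]),r[2])
cv2.imwrite("pics/lift.png",np.vstack([snapshot("wrist")[::1,:], cv2.resize(snapshot("scene")[150:350,150:550],(640,320))])[::1][:,:])
im=cv2.imread("pics/lift.png"); cv2.imwrite("pics/lift.png",cv2.resize(im,(480,600)))
E
```

```text
open 0.5786624420037056 F [-0.1 -0.2  2.8] z [ 0.52696782 -0.33983873  0.09128374]
open 0.5786880402545989 [ 0.95715104 -0.38603527 -0.26468125] 16.3667
top [[235, 176], [236, 242], [140, 246], [139, 181]] [[0.596, 0.108], [0.417, 0.107], [0.413, 0.363], [0.59, 0.368]] [503. 236.] [179. 260.] 1.4847707748413086
scene [[500, 237], [521, 291], [423, 305], [410, 245]] [[0.413, 0.366], [0.593, 0.367], [0.612, 0.105], [0.419, 0.109]] [513. 236.] [193. 265.] 1.4187074899673462
```

View pics/lift.png

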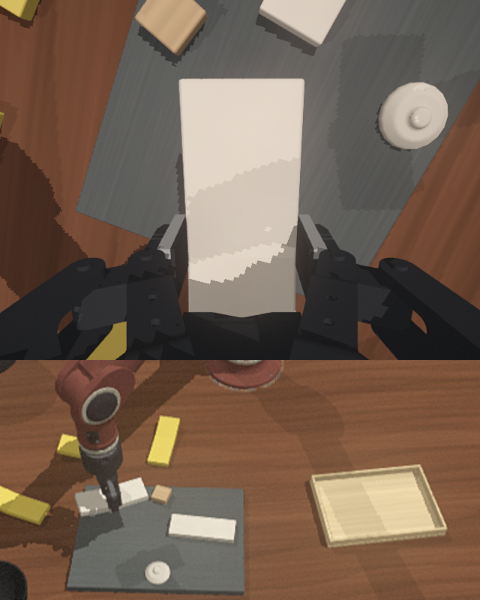

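The strip is held level. The top-view tray outline measures 179 x 260 mm, centred at (0.503, 0.236) with yaw 1.5°, which matches the spec. The scene mask includes the outer wall. Now the transfer and lowering on force.

```bash
python3 - <<'E'
from h import *
T=np.array([.5035,.2365]); o=down(np.radians(1.5))
print(arm.ik([*T,.2],o))
arm.movep([*T,.2],o); arm.line_to([*T,.10],velocity=.12); arm.pause(.3); f0=arm.read_ft_force()[2]
z=.084; arm.line_to([*T,z],velocity=.08); log=[]
while z>.0745:
    z-=.0012; arm.line_to([*T,z],velocity=.04); f=arm.read_ft_force()[2]-f0; log.append((round(z,4),round(float(f),1)))
    if f>2.5: break
print(log,arm.read_tool_pos(),arm.read_opening(),arm.read_time())
arm.move_gripper(.8); arm.line_to([*T,.25],velocity=.12); arm.pause(.3)
c=cam("wrist"); im=snapshot("wrist"); s=snapshot("top")
for q in white(s,(140,180,236,245),190,45): 
    r=cv2.minAreaRect(q); print("strip",cast(cam("top"),[r[0]],.022),r)
for q in white(s,(302,145,436,240)): 
    r=cv2.minAreaRect(q); print("plate",cast(cam("top"),[r[0]],.034),r)
cv2.imwrite("pics/end.png",cv2.resize(np.vstack([im,cv2.resize(snapshot("scene")[150:350,150:550],(640,320))]),(480,600))); print(arm.read_time())
E
```

```text
[-0.97297475  0.73459926  0.82687973  1.83471321 -0.6896666   0.88695632
  0.21218057]
[(0.0828, 0.0), (0.0816, 0.9), (0.0804, 0.3), (0.0792, 0.5), (0.078, -0.3), (0.0768, 5.2)] [0.50367757 0.23651558 0.07727189] 0.5731096206087052 21.675
strip [[0.50299327 0.23447288 0.022     ]] ((188.6453094482422, 211.58287048339844), (18.281143188476562, 45.23887252807617), 86.00909423828125)
plate [[ 0.54283857 -0.15592781  0.034     ]] ((333.25201416015625, 192.36399841308594), (53.75508117675781, 20.124614715576172), 10.30484676361084)
plate [[ 0.63812539 -0.25347069  0.034     ]] ((368.5, 156.5), (19.0, 19.0), 90.0)
24.0417
```

View pics/end.png

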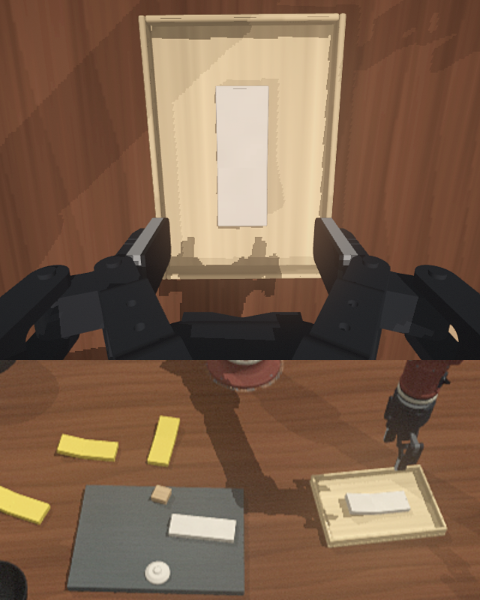

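The strip lies flat in the middle of the tray, centred within a few mm. The sound strip hasn't moved and the gripper is clear, so I'm handing in.

```bash
python3 -c "
from station import arm,ticket
print(ticket.finish_job(),arm.read_time())"
```

```text
the job is handed in; nothing more can be done
the job is handed in; nothing more can be done
```

The warped strip has been pressed, moved and laid flat in the middle of the tray, and the job is handed in. The clock read about 24 s of the 48 s just before that.

- **Press:** I pushed the raised end (facing -y) down with the fingers shut, to 5.4 N with the fingertip at z ≈ 0.034 m. I held it there for about 2 s; the picture showed the other end lifted, so the strip rocks.
- **Move:** I gripped it across the width at its centre, carried it over and lowered it until it touched the tray floor. I then released it and raised the gripper clear.
- **Last checks:**
  - The strip's outline is centred at (0.503, 0.234) m and the tray at about (0.503, 0.236) m.
  - The sound strip is at (0.543, -0.156) m, where it was at the start.
- **Measurements that disagreed:**
  - Triangulating the strip's flat end gave z = 0.014 m, but its top must be at 0.034 m. I dropped that value and cast rays onto the known height instead.
  - The scene camera put the tray centre 10 mm farther out in x because its mask included the outer wall. I used the top camera, whose tray outline matched the given size.

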